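# Screw the salon anchor eye home with a turning bar

## Robot

A 6-joint arm with a two-finger parallel gripper is mounted at the origin on the work surface. World frame = base frame: x ahead of the robot, y to its left, z up, the work surface at z = 0. Lengths are in m, angles in rad, forces in N, time in s.
With the tool pointing down it reaches from about 0.25 to 0.775 m from the base axis. Payload 4 kg.
Tool frame: the origin (TCP) lies midway between the tips of the shut fingers; the grasp point (between the pads) lies 19 mm behind it; z points along the fingers, y is the line along which they close (so a half turn about z gives the same grasp; the last joint's range is limited). The gripper opens to 94 mm and grips with 3 to 60 N. Pads are 16 mm wide; open, the fingers measure 119 mm over their backs; the gripper's body (75 mm by 177 mm) begins 78 mm behind the grasp point.
Start: joints at [-1.275, 0.087, 1.371, -0, 1.684, -0.103], TCP at [0.214, -0.507, 0.206] pointing down, gripper open.
Joint ranges: [-3.1, 3.1], [-0.76, 2.03], [0.27, 2.55], [-1.08, 4.22], [0.17, 2.65], [-2.57, 2.57]. Speed limits (rad/s): [2.79, 2.79, 3.14, 3.14, 3.14, 3.14].

## Interface

Orientations are given as [roll, pitch, yaw] about the fixed x, y, z axes, in that order (R = Rz(yaw) Ry(pitch) Rx(roll)).
In Python, from bench import robot gives the robot as it stands.
- The arm moves only by the tool servo_tool, never from a script. Its argument "moves" is a list of rows, each a list of 5 numbers: the shift along the tool's x, y, z in units of 25 mm (1.0 is 25 mm), then the turn about the tool's z in units of 6 degrees (1.0 is 6 degrees), then the closure, from 0 (fully open) to 1 (shut). In form: [[dx, dy, dz, yaw, gripper], ...]. A call has 1 to 10 rows; each row is the pose to reach, as a shift and turn from the pose commanded when the call began, along the tool's axes at that moment; what a row does not reach only later rows make up. A row lasts 1/12 s, in which the tool goes at most 41.7 mm and 7.16 degrees, less where a joint would pass 70% of its speed; a pose out of reach is approached as far as the arm can. A call with a gripper value outside its range is refused whole. The fingers move at their own pace and stop on an object; the grip force is fixed at half the most. Time passes only in rows, so rows that repeat a pose let the fingers close. It gives the time, the measured TCP pose, the force, the opening and the grip force at its end, in the units of the state.
- robot.get_obs(): the state, without advancing time (a new reading comes with each control period).
- robot.snapshot(name): name is "scene" or "top" or "wrist"; returns a dict with "image" (420x560x3 uint8, blue, green, red), "fx", "fy", "cx", "cy" (pixels), "k1" (the pictures are not rectified: a ray, as slopes to the right and down, at radius r is drawn at 1 + k1 r^2 times it, then the intrinsics apply), "eye" and "orientation" of the camera in the world; the wrist camera has in their place "T_tool_cam" (4x4, takes a point from camera to tool coordinates, whose origin is the TCP and whose axes are the flange's). Camera axes: x right, y down, z forward; pixel columns grow to the right and rows downward; lengths in m; the calibration is good to about 2 mm. A picture is of the moment at which its call begins: read the wrist's pose just before it. There is no depth.
- robot.close_job(): hands the job in; it is judged then, once.
The state is a dict: "time": time; "joint_positions": joint angles; "qvel": joint speeds; "joint_torque": joint torques, N m; "tool_pos": TCP position; "ee_rot": TCP orientation; "wrist_force": force on the tool from outside, world axes, zero at the start; "wrist_torque": the same for the moment, N m; "width": finger opening in m; "finger_force": force on a finger pad.
Only numpy, scipy, OpenCV 4.12 (cv2) and the standard library are available. Lean on these libraries where they do the work, as an engineer would, in place of code of your own. Each camera call takes 0.05 s, during which the arm holds its last target. There are 200 camera calls.

## Task

The screw eye that the salon dryer hangs its safety clip on has worked loose: pick up the black-handled turning bar, slide its steel shank through the loop of the brass screw eye and use the bar to turn the eye clockwise (seen from above) until it is home and stops; then nip it up firmly with the bar, to about 0.8 N m, but do not force it. Draw the bar out again and lay it down flat on the purple mat, all of it on the mat, and let go. Touch the eye only with the bar, and leave the bottle, the jar and the cup of sticks where they are.

Things in the scene. Friction and masses are not known exactly. Their poses are not given: they have to be found in the camera images.
- anchor: dark oak block 90 x 90 mm, 50 mm high, on a steel foot plate 130 (along its x) x 50 x 6 mm, fixed to the counter; origin at the centre of its underside. The screw eye stands upright in the centre of its top. It takes a different place and yaw each time.
- eye_loop (a point): centre of the loop of the brass screw eye, 75 mm above the counter, on the eye's vertical turning axis. The loop is an upright ring of 6 mm round wire, inner diameter 20 mm, outer 32 mm. x axis: horizontal, straight through the loop (normal to the ring); z up. The ring is the same from both sides. A steel collar 34 mm wide and 4 mm thick lies under it on the block.
- screw_eye (a joint): turn of the eye, rad: 0 = home (hard stop), negative = still unscrewed by that angle; grows as it turns clockwise seen from above. Starts between -1.0 and -0.5. Turning takes about 0.2 N m; it stays where left, its height does not change. The bar has play in the loop: it swings about 0.8 rad (not exactly known) either side of the loop's x axis before it bears and turns it.
- eye_seat (a joint): tiny elastic twist of the collar under the eye: 0.025 rad per N m of tightening torque; springs back when let go. Firmly nipped: at least 0.44 N m (0.011 rad) held for a moment with the eye home; more than 1.4 N m (0.035 rad) strips the wood. Torque = wrist moment about the vertical + tool force x distance from the axis. The reading is noisy: feel the bar.
- mat: purple mat 170 (x) x 220 (y) x 4 mm, fixed flat on the counter; origin at the centre of its underside. The bar starts on it.
- bar_grip (a point): centre of the bar's black handle: a rectangular handle 70 mm long (x) x 16 mm wide (y) x 20 mm high (z), lying flat, this point 10 mm above its underside and on the bar's axis. x axis points along the bar to the steel tip. The bar weighs 0.18 kg or so and balances about 9 mm towards the tip from here; its handle can be gripped across its 16 mm width from above.
- bar_tip (a point): rounded tip of the bar's steel shank, 118 mm from bar_grip along x. The shank is round, 12 mm in diameter, and 83 mm long from the end of the handle.
- bar_butt (a point): rear end of the handle, on the bar's axis, 35 mm behind bar_grip
- bar: the whole loose turning bar, 153 mm long; origin under the handle's centre, on its underside; x towards the tip, z up
- lotion: white lotion bottle with a blue label, 56 mm wide, 150 mm high, a bystander; origin at the centre of its underside
- wax_jar: low amber jar with a black lid, 64 mm wide, 45 mm high, a bystander; origin at the centre of its underside
- stick_cup: clear cup of wooden sticks, 68 mm wide, 135 mm high with the sticks, a bystander; origin at the centre of its underside

How it is judged:
By the outcome, as a careful person would: the job done as asked, in the order asked, and still so for the second after the job is handed in, with the robot touching nothing.
It also fails if it takes over 72 s, if anything falls off the work surface, if the arm or the gripper's body presses on something with over 40 N, if the wrist force passes 120 N, or if a joint passes its speed limit or range.

## Working session

There is one attempt and no reset: what is moved stays moved. The work goes in short steps, Python scripts to look and compute and a tool call to move; the robot and the scene stay as the last step left them, time stands still between calls to the robot, and variables do not carry over. Pictures are saved under pics/ and viewed, at most 12 in all, crops included, and the job is handed in when it is done.

Besides the shell and the picture viewer there is one more tool, called as name([rows], argument=value, ...), one row to a line, values as JSON. servo_tool: Moves the arm, as the interface text tells. Its arguments: {"type":"object","properties":{"moves":{"type":"array"}},"required":["moves"]}

```bash
ls; mkdir -p pics
cat > h.py <<'E'
import numpy as np, cv2, pickle
from scipy.spatial.transform import Rotation as R
from bench import robot
def snap(n,f=None):
    o=robot.get_obs(); s=robot.snapshot(n)
    if f: cv2.imwrite('pics/'+f,s['image']); pickle.dump((o,s),open('pics/'+f+'.pkl','wb'))
    return o,s
def campose(o,s):
    if 'T_tool_cam' in s:
        T=np.eye(4);T[:3,:3]=R.from_euler('xyz',o['ee_rot']).as_matrix();T[:3,3]=o['tool_pos']
        T=T@np.array(s['T_tool_cam']);return T[:3,:3],T[:3,3]
    q=np.array(s['orientation']); 
    M=R.from_euler('xyz',q).as_matrix() if q.shape==(3,) else (q if q.shape==(3,3) else R.from_quat(q).as_matrix())
    return M,np.array(s['eye'])
def K(s): return np.array([[s['fx'],0,s['cx']],[0,s['fy'],s['cy']],[0,0,1.]]),np.array([s['k1'],0,0,0,0.])
def px2w(o,s,uv,z):
    M,e=campose(o,s);k,d=K(s)
    p=cv2.undistortPoints(np.array(uv,float).reshape(-1,1,2),k,d).reshape(-1,2)
    r=np.c_[p,np.ones(len(p))]@M.T
    return e+r*((z-e[2])/r[:,2])[:,None]
def w2px(o,s,P):
    M,e=campose(o,s);k,d=K(s)
    c=(np.array(P,float).reshape(-1,3)-e)@M
    return cv2.projectPoints(c,np.zeros(3),np.zeros(3),k,d)[0].reshape(-1,2)
def load(f): return pickle.load(open('pics/'+f+'.pkl','rb'))
E
python3 - <<'E'
from h import *
for n in('scene','top'):
    o,s=snap(n,n+'1.png'); print({k:v for k,v in s.items() if k!='image'})
print(o)
E
```

```text
pics
{'fx': 433.56699847273757, 'fy': 433.56699847273757, 'cx': 277.13026926229986, 'cy': 203.00824052969054, 'k1': 0.008881667501803395, 'eye': array([ 1.31608527, -0.22616278,  0.96939366]), 'orientation': array([-2.4465018 , -0.00407927,  1.26231218])}
{'fx': 386.00591775341417, 'fy': 386.00591775341417, 'cx': 278.2920952174898, 'cy': 211.60952104046095, 'k1': -0.09691518781435603, 'eye': array([ 0.48948644, -0.00636213,  1.06826614]), 'orientation': array([-3.00590262, -0.01351765, -1.54435858])}
{'time': 0.05, 'joint_positions': array([-1.27510539e+00,  8.79667993e-02,  1.37221515e+00, -2.40413246e-05,
        1.68357665e+00, -1.03107002e-01]), 'qvel': array([-0.00173932,  0.00035384, -0.00135865, -0.00140895, -0.00242971,
        0.00161351]), 'joint_torque': array([ 2.45397743e-03, -3.41537654e+01, -3.03594410e+01,  7.20582926e-02,
        3.04921903e-02, -1.00439920e-04]), 'tool_pos': array([ 0.21340027, -0.50633786,  0.20431755]), 'ee_rot': array([-3.13943576e+00, -1.99160033e-04,  3.98795042e-01]), 'wrist_force': array([-0.58712746,  1.10097575, -0.03861988]), 'wrist_torque': array([-0.00568917,  0.00362233, -0.05447313]), 'finger_force': 0.0, 'width': 0.09400273986393907}
```

View pics/top1.png

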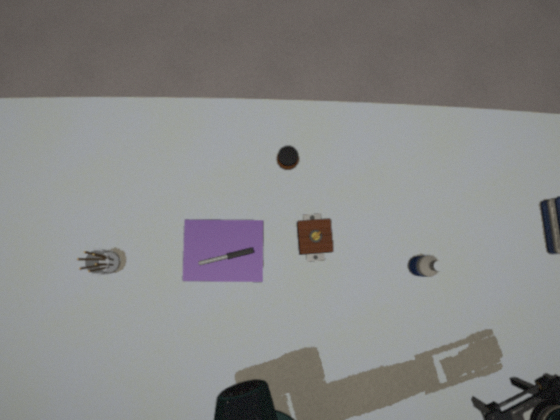

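View pics/scene1.png

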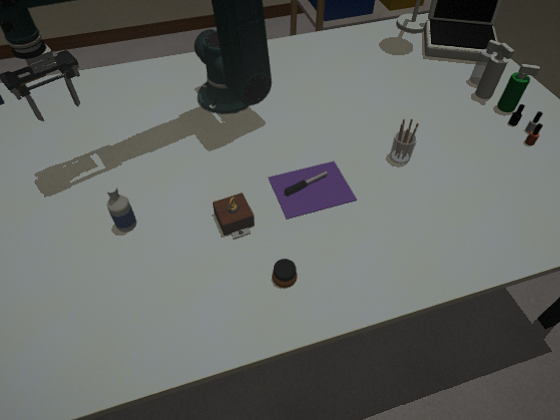

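The top view (up = +x, left = +y) shows the mat at columns 183–264 and rows 220–282. The bar runs from its butt at (254,250) to its tip at (199,263), and the eye is at (316,237). The jar is at (288,157), the bottle at (423,265) and the cup at (103,261). The scene view agrees: bar on the mat, and the block beside it with the eye standing up.

Run:
```python
from h import *
np.set_printoptions(precision=4,suppress=True)
o,s=load('top1.png')
print('mat',px2w(o,s,[(183,220),(264,220),(264,282),(183,282)],.004))
b=px2w(o,s,[(254,250),(229,257.5),(199,263)],.014);print('bar',b,np.linalg.norm(b[0]-b[2]))
print('eye',px2w(o,s,[(316,237)],.075),'jar',px2w(o,s,[(288,157)],.045),'bot',px2w(o,s,[(423,265)],.1),'cup',px2w(o,s,[(110,261)],.06))
o,s=load('scene1.png')
print('bar scene',px2w(o,s,[(286,193),(327,174)],.014),'eye',px2w(o,s,[(233,207)],.07))
o=robot.get_obs();T=robot.snapshot('wrist');print(T['T_tool_cam'],T['fx'],T['cx'],T['cy'])
```

```text
mat [[0.6041 0.2475 0.004 ]
 [0.6105 0.0221 0.004 ]
 [0.4406 0.0169 0.004 ]
 [0.4338 0.2381 0.004 ]]
bar [[0.5265 0.0465 0.014 ]
 [0.5042 0.1137 0.014 ]
 [0.4869 0.1947 0.014 ]] 0.1534611082469509
eye [[ 0.562  -0.1152  0.075 ]] jar [[ 0.781  -0.0391  0.045 ]] bot [[ 0.4957 -0.3867  0.1   ]] cup [[0.4839 0.4226 0.06  ]]
bar scene [[0.5296 0.0558 0.014 ]
 [0.4943 0.1989 0.014 ]] eye [[ 0.5803 -0.1119  0.07  ]]
[[-0.     -0.9646 -0.2639  0.0775]
 [ 1.      0.     -0.0001  0.0001]
 [ 0.0001 -0.2639  0.9646 -0.1786]
 [ 0.      0.      0.      1.    ]] 347.9397216510462 281.07831259296137 203.64832849837876
```

servo_tool([
  [6, -4.6, -2.8, -5, 0],
  [18.4, -14.2, -2.8, -13.7, 0],
  [18.4, -14.2, -2.8, -13.7, 0],
  [18.4, -14.2, -2.8, -13.7, 0],
  [18.4, -14.2, -2.8, -13.7, 0],
  [18.4, -14.2, -2.8, -13.7, 0],
  [18.4, -14.2, -2.8, -13.7, 0],
  [18.4, -14.2, -2.8, -13.7, 0],
  [18.4, -14.2, -2.8, -13.7, 0],
  [18.4, -14.2, -2.8, -13.7, 0],
])

```text
time: 0.98
tool_pos: [0.4169, -0.1461, 0.2583]
ee_rot: [3.141, 0.0, 1.655]
wrist_force: [1.1, -0.2, 0.3]
width: 0.0938
finger_force: 0.0
```

```bash
python3 -c "
from bench import robot;o=robot.get_obs();print(o['tool_pos'],o['ee_rot'],o['joint_positions'])"
```

```text
[ 0.41685311 -0.14614534  0.25827564] [3.14140178e+00 2.64232769e-04 1.65474984e+00] [-4.65587440e-01 -1.60346541e-01  1.50668519e+00 -1.28859939e-04
  1.79495323e+00 -5.49569645e-01]
```

servo_tool([
  [5.5, 3.8, -0.5, -1.5, 0],
  [5.5, 3.8, -0.5, -1.5, 0],
  [5.5, 3.8, -0.5, -1.5, 0],
  [5.5, 3.8, -0.5, -1.5, 0],
  [5.5, 3.8, -0.5, -1.5, 0],
  [5.5, 3.8, -0.5, -1.5, 0],
  [5.5, 3.8, -0.5, -1.5, 0],
  [5.5, 3.8, -0.5, -1.5, 0],
])

```text
time: 1.65
tool_pos: [0.4999, -0.0049, 0.2704]
ee_rot: [-3.141, 0.0, 1.804]
wrist_force: [0.4, -0.6, 0.2]
width: 0.0941
finger_force: 0.0
```

```bash
python3 -c "
from h import *
o,s=snap('wrist','w1.png');print(o['tool_pos'],o['ee_rot'])
print(w2px(o,s,[[.517,.08,.014],[.57,-.114,.075]]))"
```

```text
[ 0.49990935 -0.00485689  0.27042178] [-3.14080675e+00  3.91926204e-04  1.80414145e+00]
[[310.67379952 106.66674326]
 [316.70413384 282.2597626 ]]
```

View pics/w1.png

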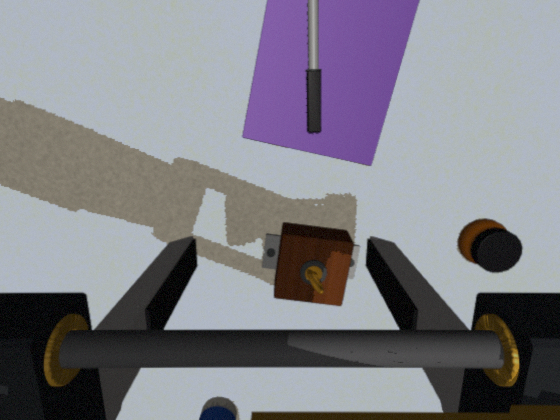

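The wrist view shows the handle from (314,132) to (314,70) and the shank running straight up from there. The block is centred near (314,268), with the eye ring around (315,279). I'll enlarge the eye.

```bash
python3 -c "
from h import *
np.set_printoptions(precision=4,suppress=True)
o,s=load('w1.png')
a=s['image']
e=cv2.resize(a[215:315,260:365],None,fx=6,fy=6,interpolation=cv2.INTER_CUBIC)
cv2.imwrite('pics/c1.png',e)
print('handle',px2w(o,s,[(314.5,132),(314,70),(313,0)],.014))
print('top handle',px2w(o,s,[(307,132),(321,132),(321,70),(307,70)],.024))
# block top corners
c=px2w(o,s,[(283,223),(350,232),(341,305),(275,296)],.05);print(c,c.mean(0))
print('mat',px2w(o,s,[(243,136),(371,165)],.004))
"
```

```text
handle [[0.5291 0.0522 0.014 ]
 [0.5103 0.1208 0.014 ]
 [0.4906 0.1907 0.014 ]]
top handle [[0.5193 0.0505 0.024 ]
 [0.5357 0.0544 0.024 ]
 [0.5175 0.1215 0.024 ]
 [0.5019 0.1178 0.024 ]]
[[ 0.5159 -0.0593  0.05  ]
 [ 0.5978 -0.0517  0.05  ]
 [ 0.6146 -0.1503  0.05  ]
 [ 0.5289 -0.1575  0.05  ]] [ 0.5643 -0.1047  0.05  ]
mat [[0.4439 0.0262 0.004 ]
 [0.6115 0.0283 0.004 ]]
```

View pics/c1.png

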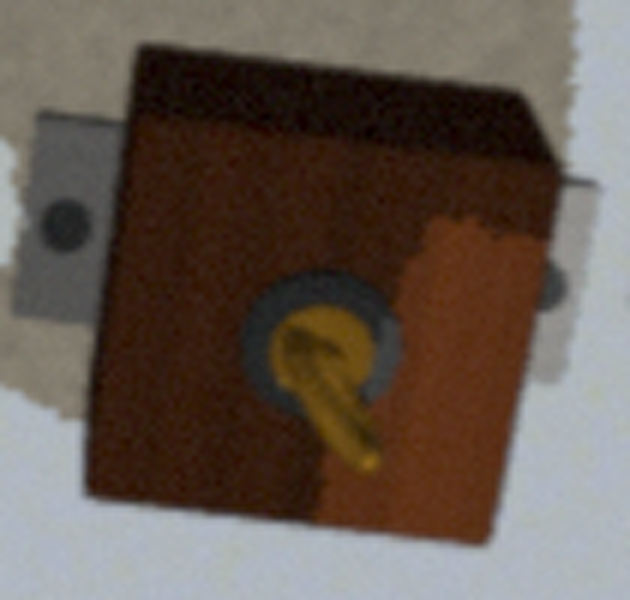

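The crop shows the collar centred at (322,342). The ring is seen nearly edge-on, running from about (288,338) to (372,466).

```bash
cat > fit.py <<'E'
from h import *
np.set_printoptions(precision=4,suppress=True)
o,s=load('w1.png')
f=lambda p:np.array(p)/6+[260-.42,215-.42]
c=px2w(o,s,f([(133,118),(560,165),(490,545),(88,495)]),.05);print(c,c.mean(0),[np.linalg.norm(c[i]-c[i-1]) for i in range(4)])
print([np.degrees(np.arctan2(*(c[i]-c[i-1])[1::-1])) for i in range(4)])
col=px2w(o,s,f([(322,342)]),.054)[0];print('collar',col)
ctr=np.r_[(c.mean(0)[:2]+col[:2])/2,.075]; print(ctr)
def proj(phi,ctr=ctr):
    n=np.array([np.cos(phi),np.sin(phi),0]);h=np.array([-n[1],n[0],0]);t=np.linspace(0,2*np.pi,60)
    P=ctr+.013*(np.outer(np.cos(t),h)+np.outer(np.sin(t),[0,0,1]));pts=w2px(o,s,P)
    return ((pts-[260,215]+.42)*6).astype(int)
im=cv2.imread('pics/c1.png')
big=[]
for d in (-30,0,30,60,90,120):
    g=im[230:500,220:450].copy()
    cv2.polylines(g,[proj(np.radians(d))-[220,230]],True,(255,255,255),1);cv2.putText(g,str(d),(5,20),0,.7,(255,255,255),2)
    big.append(g)
cv2.imwrite('pics/c2.png',np.vstack([np.hstack(big[:3]),np.hstack(big[3:])]))
E
python3 fit.py
```

```text
[[ 0.5178 -0.0737  0.05  ]
 [ 0.605  -0.0635  0.05  ]
 [ 0.6151 -0.1508  0.05  ]
 [ 0.5283 -0.1592  0.05  ]] [ 0.5665 -0.1118  0.05  ] [np.float64(0.086102718894928), np.float64(0.0877876367629381), np.float64(0.08795703782346366), np.float64(0.08722047187446502)]
[np.float64(96.98497665945024), np.float64(6.722027197285527), np.float64(-83.40287406024382), np.float64(-174.49663900415172)]
collar [ 0.567  -0.1112  0.054 ]
[ 0.5667 -0.1115  0.075 ]
```

View pics/c2.png

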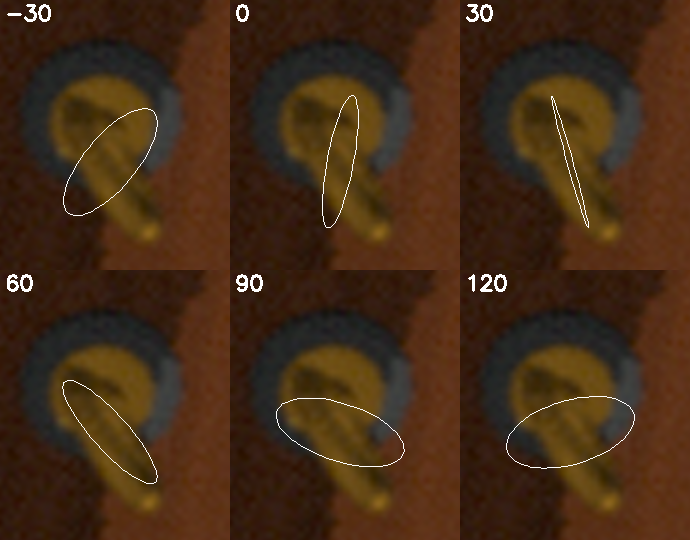

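The overlay gives a loop x axis of about 42° (or 222°), with the eye at (0.567, -0.112). I'll go down over the handle first.

servo_tool([
  [3.5, 1.57, 3, -0.33, 0],
  [3.5, 1.57, 6, -0.33, 0],
  [3.5, 1.57, 8.2, -0.33, 0],
  [3.5, 1.57, 8.2, -0.33, 0],
  [3.5, 1.57, 8.2, -0.33, 0],
  [3.5, 1.57, 8.2, -0.33, 0],
  [3.5, 1.57, 8.2, -0.33, 0],
  [3.5, 1.57, 8.2, -0.33, 0],
  [3.5, 1.57, 8.2, -0.33, 0],
])

```text
time: 2.45
tool_pos: [0.5197, 0.0893, 0.068]
ee_rot: [3.138, 0.001, 1.839]
wrist_force: [-0.4, 0.3, 0.3]
width: 0.0941
finger_force: 0.0
```

```bash
python3 -c "
from h import *
o,s=snap('wrist','w2.png');print(o['tool_pos'],o['ee_rot'])
T=o['tool_pos']
print(w2px(o,s,[[.519,.086,.024],[T[0],T[1],.024]]))"
```

```text
[0.5197357  0.08933903 0.06796603] [3.13806610e+00 1.20466727e-03 1.83869776e+00]
[[277.41265524 230.54275679]
 [279.75977408 226.31141637]]
```

View pics/w2.png

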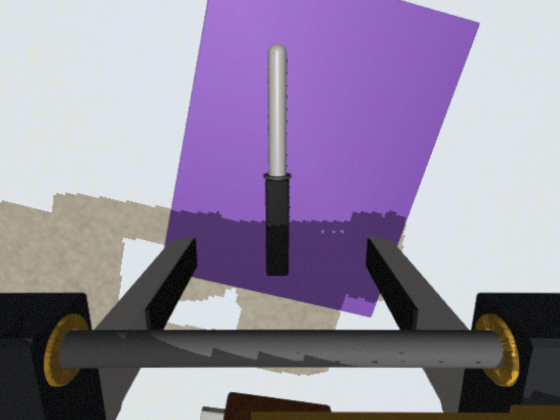

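The handle lies straight along the tool's x axis: top at columns 266–289, rows 178–275, shank tip at (277,45). That is well aligned, so I'll go down and grip.

servo_tool([
  [0, -0.05, 1.2, 0, 0],
  [0, -0.05, 2.0, 0, 0],
  [0, -0.05, 2.36, 0, 0],
  [0, -0.05, 2.36, 0, 0.5],
  [0, -0.05, 2.36, 0, 1],
  [0, -0.05, 2.36, 0, 1],
  [0, -0.05, 2.36, 0, 1],
  [0, -0.05, 2.36, 0, 1],
  [0, -0.05, 2.36, 0, 1],
  [0, -0.05, 2.36, 0, 1],
])

```text
time: 3.33
tool_pos: [0.5174, 0.0903, 0.0072]
ee_rot: [3.141, 0.0, 1.841]
wrist_force: [-0.2, 0.6, 0.1]
width: 0.0511
finger_force: 0.0
```

```bash
python3 -c "
from h import *
o,s=load('w2.png')
p=px2w(o,s,[(277.5,275),(277.5,178)],.024);q=px2w(o,s,[(277,44)],.014)
M=R.from_euler('xyz',o['ee_rot']).as_matrix()
print((np.r_[p,q]-o['tool_pos'])@M)"
```

```text
[[-0.03605342 -0.0017785   0.04400349]
 [ 0.03321819 -0.00159002  0.04392071]
 [ 0.11478336 -0.0017601   0.05382192]]
```

servo_tool([
  [0, 0, 0, 0, 1],
  [0, 0, 0, 0, 1],
  [0, 0, 0, 0, 1],
  [0, 0, 0, 0, 1],
  [0, 0, 0, 0, 1],
  [0, 0, 0, 0, 1],
  [0, 0, -0.5, 0, 1],
  [0, 0, -1, 0, 1],
  [0, 0, -2, 0, 1],
  [0, 0, -2, 0, 1],
])

```text
time: 4.17
tool_pos: [0.52, 0.0904, 0.0608]
ee_rot: [3.134, 0.002, 1.84]
wrist_force: [0.8, 0.4, -0.9]
width: 0.0158
finger_force: 30.0
```

servo_tool([
  [0, 0, -2.8, -1, 1],
  [-1.5, 1, -2.8, -2, 1],
  [-3, 2.2, -2.8, -3.1, 1],
  [-4.5, 3.6, -2.8, -4.2, 1],
  [-5.6, 4.8, -2.8, -5.3, 1],
  [-6.7, 5.6, -2.8, -6.4, 1],
  [-6.7, 5.6, -2.8, -7.5, 1],
  [-6.7, 5.6, -2.8, -8.6, 1],
  [-6.7, 5.6, -2.8, -9.7, 1],
  [-6.7, 5.6, -2.8, -10.8, 1],
])

```text
time: 5.0
tool_pos: [0.6966, -0.0345, 0.1239]
ee_rot: [-3.142, -0.003, 2.976]
wrist_force: [0.3, -0.2, -1.1]
width: 0.0154
finger_force: 30.0
```

servo_tool([
  [0, 0, 0, -1.1, 1],
  [0, 0, 0, -2.2, 1],
  [0, 0, 0, -3.3, 1],
  [0, 0, 0, -4.4, 1],
  [0, 0, 0, -5.5, 1],
  [0, 0, 0, -6.6, 1],
  [0, 0, 0, -6.6, 1],
  [0, 0, 0, -6.6, 1],
  [0, 0, 0, -6.6, 1],
  [0, 0, 0, -6.6, 1],
])

```text
time: 5.83
tool_pos: [0.6965, -0.0339, 0.1261]
ee_rot: [3.141, -0.001, -2.622]
wrist_force: [0.2, 0.7, -1.9]
width: 0.0161
finger_force: 30.0
```

```bash
python3 -c "
from h import *
o,s=snap('wrist','w3.png');print(o['tool_pos'],o['ee_rot'],o['joint_positions'])
T=o['tool_pos']
print(w2px(o,s,[[.567,-.1115,.075],[.567,-.1115,.054]]))"
```

```text
[ 0.69652069 -0.03392475  0.12606762] [ 3.14127243e+00 -5.43776883e-04 -2.62224891e+00] [-1.29884595e-01  4.41911349e-01  1.09113374e+00 -7.37358972e-05
  1.60917431e+00 -2.22002738e+00]
[[275.95575544 -26.94062657]
 [276.4148863  -14.51804453]]
```

View pics/w3.png

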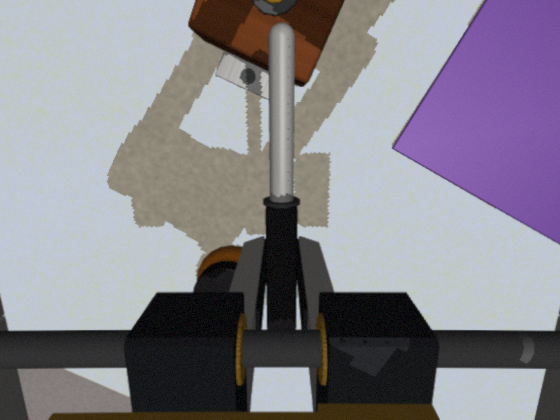

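The bar is held straight along tool x, with the shank tip at (282,30). The collar is just cut off at the top, around (272,3). I'll rise to get the eye and the bar in one view.

servo_tool([
  [0, 0, -1.5, 0, 1],
  [0, 0, -3, 0, 1],
  [0, 0, -4.5, 0, 1],
  [0, 0, -4.5, 0, 1],
  [0, 0, -4.5, 0, 1],
  [0, 0, -4.5, 0, 1],
  [0, 0, -4.5, 0, 1],
])

```text
time: 6.47
tool_pos: [0.6958, -0.0338, 0.2362]
ee_rot: [3.139, -0.004, -2.621]
wrist_force: [-0.6, -0.5, -1.8]
width: 0.0158
finger_force: 30.0
```

```bash
python3 -c "
from h import *
o,s=snap('wrist','w4.png');print(o['tool_pos'],o['ee_rot'])
p=w2px(o,s,[[.567,-.1115,.075],[.567,-.1115,.054],[.567,-.1115,.05]]);print(p)
c=np.array([275,60]);x0,y0=215,0
cv2.imwrite('pics/c4.png',cv2.resize(s['image'][y0:y0+100,x0:x0+120],None,fx=6,fy=6,interpolation=cv2.INTER_CUBIC))"
```

```text
[ 0.69575706 -0.03379732  0.23620244] [ 3.13880783 -0.0037707  -2.62091924]
[[276.92003145  21.43708587]
 [277.11462021  26.87836313]
 [277.14898514  27.83925919]]
```

View pics/c4.png

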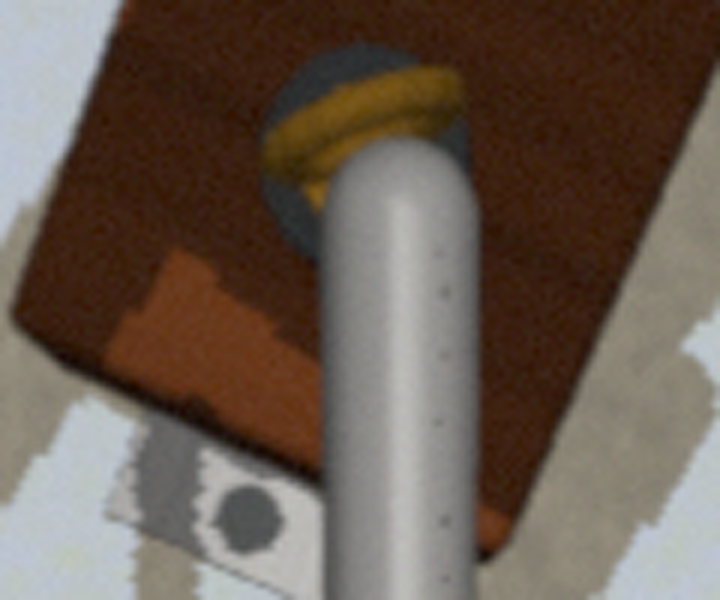

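The crop shows the collar centre at about image (275.6,24.5) and the ring centre at about (275.8,20). The ring is tilted about 19° from square to the bar, so phi is roughly 227°. The bar axis is at column 281.

```bash
python3 -c "
from h import *
np.set_printoptions(precision=4,suppress=True)
o,s=load('w4.png')
a=px2w(o,s,[(275.8,20)],.075)[0];b=px2w(o,s,[(275.6,24.5)],.054)[0];print(a,b)
M=R.from_euler('xyz',o['ee_rot']).as_matrix()
print((np.array([a,b])-o['tool_pos'])@M)
n=s['image'].shape
# tip top pixel
t=px2w(o,s,[(281.2,23)],o['tool_pos'][2]+.007)[0];print((t-o['tool_pos'])@M)
e=(a+b)/2
for d in (210,218):
  for r in (.15,.09):
    print(d,r,e[:2]-r*np.array([np.cos(np.radians(d)),np.sin(np.radians(d))]))
"
```

```text
[ 0.5665 -0.1129  0.075 ] [ 0.566  -0.1137  0.054 ]
[[ 0.1509 -0.0048  0.1618]
 [ 0.1517 -0.0053  0.1828]]
[ 0.1128 -0.0001 -0.0066]
210 0.15 [ 0.6961 -0.0383]
210 0.09 [ 0.6442 -0.0683]
218 0.15 [ 0.6844 -0.021 ]
218 0.09 [ 0.6371 -0.0579]
```

servo_tool([
  [0.15, 0.68, 1, -1, 1],
  [0.15, 0.68, 2.5, -1.37, 1],
  [0.15, 0.68, 4, -1.37, 1],
  [0.15, 0.68, 5.5, -1.37, 1],
  [0.15, 0.68, 6.6, -1.37, 1],
  [0.15, 0.68, 6.68, -1.37, 1],
  [0.15, 0.68, 6.68, -1.37, 1],
  [0.15, 0.68, 6.68, -1.37, 1],
  [0.15, 0.68, 6.68, -1.37, 1],
  [0.15, 0.68, 6.68, -1.37, 1],
])

```text
time: 7.35
tool_pos: [0.6869, -0.0213, 0.0757]
ee_rot: [-3.137, 0.004, -2.477]
wrist_force: [-0.1, 0.5, -2.3]
width: 0.0162
finger_force: 30.0
```

```bash
cat > st.py <<'E'
from h import *
np.set_printoptions(precision=4,suppress=True)
o=robot.get_obs()
E=np.array([.5663,-.1133]);d=E-o['tool_pos'][:2];y=o['ee_rot'][2]
print(o['time'],o['tool_pos'],o['ee_rot'],np.degrees(y)%360,o['joint_positions'][5])
print('eye in tool: x %.4f y %.4f'%(d@[np.cos(y),np.sin(y)],d@[np.sin(y),-np.cos(y)]))
f,t=o['wrist_force'],o['wrist_torque'];r=o['tool_pos'][:2]-E
print('F',f,'T',t,'axis torque on tool',t[2]+r[0]*f[1]-r[1]*f[0],o['finger_force'],o['width'])
E
python3 st.py
```

```text
7.35 [ 0.6869 -0.0213  0.0757] [-3.1374  0.0041 -2.4772] 218.0652061211662 -2.3485392743480826
eye in tool: x 0.1517 y 0.0019
F [-0.0529  0.457  -2.2682] T [ 0.0916 -0.1188  0.0023] axis torque on tool 0.062292618670793075 29.999642372131348 0.016203178919913547
```

servo_tool([
  [0, 0, 0, 0, 1],
  [0, 0, 0, 0, 1],
])

```text
time: 7.52
tool_pos: [0.6858, -0.0212, 0.074]
ee_rot: [-3.139, 0.002, -2.477]
wrist_force: [-0.5, 0.1, -1.5]
width: 0.0158
finger_force: 30.0
```

```bash
cat >> st.py <<'E'
L=[]
for i in range(3):
    robot.snapshot('scene');L.append(np.r_[robot.get_obs()['tool_pos'],robot.get_obs()['ee_rot'][2]])
print(np.array(L))
E
python3 st.py
```

```text
7.5167 [ 0.6858 -0.0212  0.074 ] [-3.1394  0.0021 -2.4772] 218.06801034006875 -2.3485925323680292
eye in tool: x 0.1509 y 0.0012
F [-0.4578  0.1235 -1.5252] T [ 0.1234 -0.1138 -0.0809] axis torque on tool -0.023929267923593393 29.999595880508423 0.015825661292658506
[[ 0.6855 -0.0211  0.0735 -2.4772]
 [ 0.6853 -0.0211  0.0731 -2.4772]
 [ 0.6852 -0.0211  0.0728 -2.4772]]
```

servo_tool([
  [0, 0.03, 0.2, 0, 1],
  [0, 0.03, 0.2, 0, 1],
  [0.3, 0.03, 0.2, 0, 1],
  [0.6, 0.03, 0.2, 0, 1],
  [0.9, 0.03, 0.2, 0, 1],
  [1.2, 0.03, 0.2, 0, 1],
  [1.4, 0.03, 0.2, 0, 1],
  [1.6, 0.03, 0.2, 0, 1],
  [1.6, 0.03, 0.2, 0, 1],
  [1.6, 0.03, 0.2, 0, 1],
])

```text
time: 8.5
tool_pos: [0.6529, -0.0454, 0.0674]
ee_rot: [-3.141, 0.0, -2.478]
wrist_force: [-0.7, 0.1, -1.5]
width: 0.0158
finger_force: 30.0
```

```bash
python3 st.py;  python3 -c "
from h import *
o,s=snap('wrist','w5.png')
a=cv2.resize(s['image'][0:200,180:380],None,fx=3,fy=3,interpolation=cv2.INTER_CUBIC)
o,s=snap('scene','s5.png')
e=w2px(o,s,[[.5663,-.1133,.075]])[0];x,y=int(e[0]),int(e[1])
b=cv2.resize(s['image'][y-50:y+50,x-16:x+16],None,fx=6,fy=6,interpolation=cv2.INTER_CUBIC)
cv2.imwrite('pics/c5.png',np.hstack([a,b]))"
```

```text
8.5 [ 0.6529 -0.0454  0.0674] [-3.1412  0.0005 -2.4777] 218.04044070755094 -2.390805246175577
eye in tool: x 0.1100 y -0.0001
F [-0.6556  0.0528 -1.4992] T [ 0.1105 -0.0955 -0.0153] axis torque on tool 0.03384606443946637 29.99950110912323 0.01578119334830091
[[ 0.653  -0.0452  0.0674 -2.4774]
 [ 0.6532 -0.0451  0.0673 -2.4771]
 [ 0.6532 -0.045   0.0672 -2.477 ]]
```

View pics/c5.png

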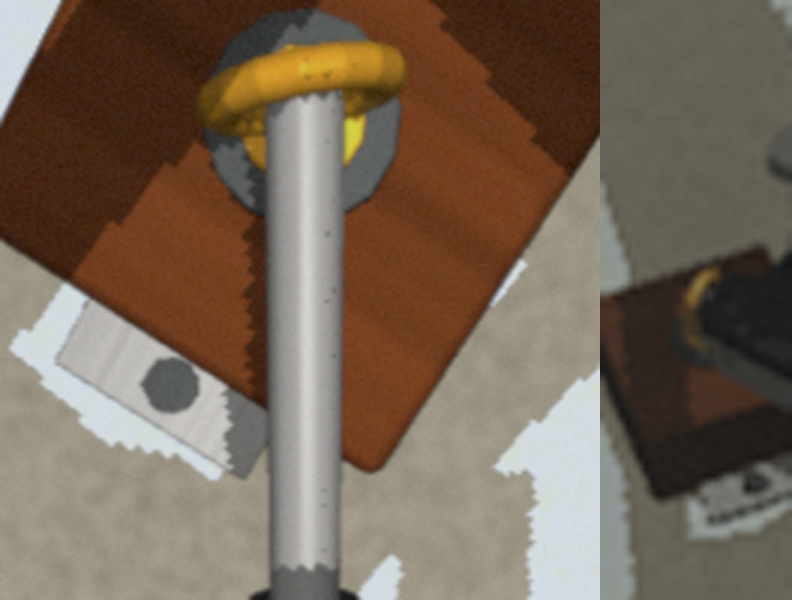

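The bar tip has entered under the ring: shank at column 305, collar centre at 302, and no contact force. I'll push it further in.

servo_tool([
  [0.3, 0, 0, 0, 1],
  [0.6, 0, 0, 0, 1],
  [0.9, 0, 0, 0, 1],
  [0.9, 0, 0, 0, 1],
  [0.9, 0, 0, 0, 1],
  [0.9, 0, 0, 0, 1],
])

```text
time: 9.25
tool_pos: [0.6353, -0.0591, 0.0674]
ee_rot: [-3.141, 0.0, -2.478]
wrist_force: [0.6, 0.6, -1.1]
width: 0.0159
finger_force: 30.0
```

```bash
python3 st.py
```

```text
9.25 [ 0.6353 -0.0591  0.0674] [-3.1413  0.0005 -2.4776] 218.04629216657833 -2.416606578034165
eye in tool: x 0.0877 y -0.0002
F [ 0.5764  0.5578 -1.1472] T [ 0.1548 -0.1337 -0.0278] axis torque on tool -0.020582845597669305 29.999491274356842 0.01588404712350785
[[ 0.6354 -0.059   0.0674 -2.4773]
 [ 0.6354 -0.0589  0.0673 -2.4771]
 [ 0.6354 -0.0589  0.0672 -2.477 ]]
```

servo_tool([
  [0.005, -0.18, 0, 0.5, 1],
  [0.019, -0.367, 0, 1, 1],
  [0.077, -0.73, 0, 2, 1],
  [0.172, -1.085, 0, 3, 1],
  [0.303, -1.428, 0, 4, 1],
  [0.3, -1.43, 0, 4, 1],
  [0.3, -1.43, 0, 4, 1],
])

```text
time: 9.98
tool_pos: [0.6515, -0.0918, 0.067]
ee_rot: [3.141, -0.0, -2.894]
wrist_force: [0.6, 0.6, -1.9]
width: 0.0154
finger_force: 30.0
```

```bash
python3 st.py
```

```text
9.9833 [ 0.6515 -0.0918  0.067 ] [ 3.1412 -0.0001 -2.8939] 194.19219659972921 -2.044769502135815
eye in tool: x 0.0879 y 0.0000
F [ 0.6124  0.59   -1.904 ] T [ 0.1107 -0.0957  0.0099] axis torque on tool 0.04704049991520512 29.999794363975525 0.015406477961504045
[[ 0.6514 -0.0914  0.067  -2.8935]
 [ 0.6513 -0.0912  0.067  -2.8937]
 [ 0.6512 -0.0911  0.0671 -2.8939]]
```

servo_tool([
  [0.019, -0.367, 0, 1, 1],
  [0.077, -0.73, 0, 2, 1],
  [0.172, -1.085, 0, 3, 1],
  [0.303, -1.428, 0, 4, 1],
  [0.303, -1.428, 0, 4, 1],
  [0.303, -1.428, 0, 4, 1],
])

```text
time: 10.63
tool_pos: [0.6527, -0.1278, 0.0673]
ee_rot: [3.141, 0.0, 2.972]
wrist_force: [-0.2, 0.1, -2.1]
width: 0.0157
finger_force: 30.0
```

```bash
python3 st.py
```

```text
10.6333 [ 0.6527 -0.1278  0.0673] [3.1413 0.     2.9717] 170.2635212427837 -1.6796737875314585
eye in tool: x 0.0876 y -0.0003
F [-0.246   0.1448 -2.1088] T [ 0.0387 -0.1332  0.0958] axis torque on tool 0.1047808123499478 30.008660852909088 0.015691725665251177
[[ 0.6527 -0.1278  0.0673  2.9718]
 [ 0.6527 -0.1278  0.0673  2.9715]
 [ 0.6527 -0.1278  0.0673  2.971 ]]
```

servo_tool([
  [0.005, -0.184, 0, 0.5, 1],
  [0.019, -0.367, 0, 1, 1],
  [0.043, -0.55, 0, 1.5, 1],
  [0.077, -0.73, 0, 2, 1],
  [0.077, -0.73, 0, 2, 1],
])

```text
time: 11.2
tool_pos: [0.6477, -0.1457, 0.0673]
ee_rot: [3.141, 0.0, 2.759]
wrist_force: [0.7, -0.0, -1.0]
width: 0.0157
finger_force: 30.0
```

```bash
python3 st.py|head -3;  python3 -c "
from h import *
o,s=snap('wrist','w6.png')
cv2.imwrite('pics/c6.png',cv2.resize(s['image'][40:240,180:380],None,fx=3,fy=3,interpolation=cv2.INTER_CUBIC))"
```

```text
11.2 [ 0.6477 -0.1457  0.0673] [3.1413 0.0002 2.7593] 158.0945686014043 -1.4953055800355404
eye in tool: x 0.0876 y -0.0003
F [ 0.7232 -0.0426 -1.039 ] T [ 0.1159 -0.0905  0.0955] axis torque on tool 0.11545326182701154 30.009260773658752 0.015725972162489395
```

View pics/c6.png

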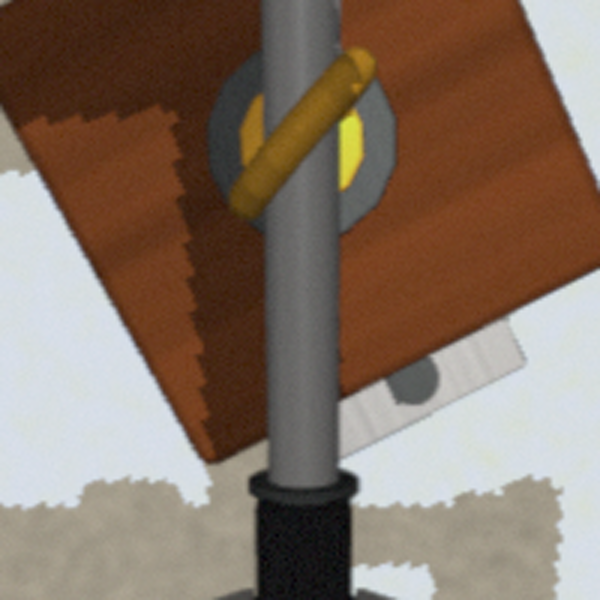

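The bar goes through the loop and bears on it. The ring is now about 49° from the bar (phi about 207°, down from about 228°), so the eye is turning. I'll take smaller steps while feeling the torque.

servo_tool([
  [0.005, -0.184, 0, 0.5, 1],
  [0.019, -0.367, 0, 1, 1],
  [0.019, -0.367, 0, 1, 1],
  [0.019, -0.367, 0, 1, 1],
])

```text
time: 11.73
tool_pos: [0.6439, -0.1539, 0.0672]
ee_rot: [3.141, 0.0, 2.656]
wrist_force: [0.1, 0.2, -0.8]
width: 0.0156
finger_force: 30.0
```

```bash
cat > q.py <<'E'
from h import *
E=np.array([.5663,-.1133])
def tq(o):
    f,t=o['wrist_force'],o['wrist_torque'];r=o['tool_pos'][:2]-E
    return t[2]+r[0]*f[1]-r[1]*f[0]
v=[];a=[]
for i in range(6):
    o=robot.get_obs();v.append(tq(o));a.append(o['wrist_torque'][2]);robot.snapshot('top')
d=E-o['tool_pos'][:2];y=o['ee_rot'][2]
print('t %.2f yaw %.2f x %.4f y %.4f axisT %.3f sd %.3f Tz %.3f w %.4f'%(o['time'],np.degrees(y)%360,d@[np.cos(y),np.sin(y)],d@[np.sin(y),-np.cos(y)],np.mean(v),np.std(v),np.mean(a),o['width']),np.round(v,2))
E
python3 q.py
```

```text
t 11.98 yaw 152.13 x 0.0876 y -0.0004 axisT 0.144 sd 0.037 Tz 0.119 w 0.0160 [0.17 0.18 0.08 0.15 0.11 0.18]
```

servo_tool([
  [0.005, -0.184, 0, 0.5, 1],
  [0.019, -0.367, 0, 1, 1],
  [0.019, -0.367, 0, 1, 1],
])

```text
time: 12.28
tool_pos: [0.639, -0.1622, 0.0672]
ee_rot: [3.141, 0.0, 2.548]
wrist_force: [-0.0, 0.8, -0.7]
width: 0.0155
finger_force: 30.0
```

```bash
python3 q.py
```

```text
t 12.53 yaw 146.13 x 0.0876 y -0.0003 axisT 0.135 sd 0.042 Tz 0.078 w 0.0158 [0.15 0.17 0.13 0.05 0.17 0.15]
```

servo_tool([
  [0.005, -0.184, 0, 0.5, 1],
  [0.005, -0.184, 0, 0.5, 1],
  [0.005, -0.184, 0, 0.5, 1],
])

```text
time: 12.83
tool_pos: [0.6365, -0.1657, 0.0672]
ee_rot: [3.141, 0.0, 2.498]
wrist_force: [1.1, 1.3, -0.7]
width: 0.0158
finger_force: 30.0
```

```bash
python3 q.py
```

```text
t 13.08 yaw 143.11 x 0.0876 y -0.0002 axisT 0.175 sd 0.091 Tz 0.085 w 0.0158 [ 0.28  0.18  0.16  0.26 -0.    0.17]
```

servo_tool([
  [0.005, -0.184, 0, 0.5, 1],
  [0.005, -0.184, 0, 0.5, 1],
  [0.005, -0.184, 0, 0.5, 1],
])

```text
time: 13.38
tool_pos: [0.6337, -0.1693, 0.0672]
ee_rot: [3.141, 0.0, 2.446]
wrist_force: [-0.1, 0.3, -0.7]
width: 0.0158
finger_force: 30.0
```

```bash
python3 q.py
```

```text
t 13.63 yaw 140.10 x 0.0876 y -0.0002 axisT 0.150 sd 0.068 Tz 0.051 w 0.0155 [0.09 0.06 0.19 0.2  0.11 0.25]
```

servo_tool([
  [0.005, -0.184, 0, 0.5, 1],
  [0.005, -0.184, 0, 0.5, 1],
  [0.005, -0.184, 0, 0.5, 1],
])

```text
time: 13.93
tool_pos: [0.6306, -0.1728, 0.0672]
ee_rot: [3.141, 0.0, 2.393]
wrist_force: [-0.0, 0.6, -1.5]
width: 0.0156
finger_force: 30.0
```

```bash
python3 q.py
```

```text
t 14.18 yaw 137.10 x 0.0876 y -0.0002 axisT 0.150 sd 0.036 Tz 0.054 w 0.0159 [0.15 0.11 0.14 0.13 0.22 0.15]
```

servo_tool([
  [0, -0.092, 0, 0.25, 1],
  [0, -0.092, 0, 0.25, 1],
])

```text
time: 14.4
tool_pos: [0.6291, -0.1745, 0.0672]
ee_rot: [3.141, 0.0, 2.365]
wrist_force: [1.8, 2.3, -1.2]
width: 0.0157
finger_force: 30.0
```

```bash
python3 q.py
```

```text
t 14.65 yaw 135.58 x 0.0877 y -0.0003 axisT 0.309 sd 0.058 Tz 0.104 w 0.0157 [0.38 0.27 0.33 0.38 0.22 0.27]
```

servo_tool([
  [0, -0.06, 0, 0.167, 1],
  [0, -0.06, 0, 0.167, 1],
])

```text
time: 14.87
tool_pos: [0.6281, -0.1755, 0.0673]
ee_rot: [3.141, 0.0, 2.348]
wrist_force: [2.3, 2.7, -1.5]
width: 0.0155
finger_force: 30.0
```

```bash
python3 q.py
```

```text
t 15.12 yaw 134.57 x 0.0877 y -0.0004 axisT 0.436 sd 0.061 Tz 0.144 w 0.0155 [0.51 0.45 0.37 0.34 0.47 0.48]
```

servo_tool([
  [0, -0.092, 0, 0.25, 1],
  [0, -0.092, 0, 0.25, 1],
])

```text
time: 15.33
tool_pos: [0.6265, -0.1771, 0.0673]
ee_rot: [3.141, 0.0, 2.321]
wrist_force: [3.6, 3.3, -1.1]
width: 0.0155
finger_force: 30.0
```

```bash
python3 q.py
```

```text
t 15.58 yaw 133.07 x 0.0877 y -0.0005 axisT 0.580 sd 0.056 Tz 0.155 w 0.0159 [0.59 0.6  0.52 0.69 0.56 0.52]
```

servo_tool([
  [0, -0.07, 0, 0.17, 1],
  [0, -0.13, 0, 0.33, 1],
  [0, -0.13, 0, 0.33, 1],
])

```text
time: 15.88
tool_pos: [0.6247, -0.1788, 0.0673]
ee_rot: [3.139, 0.0, 2.288]
wrist_force: [4.9, 4.5, -1.2]
width: 0.016
finger_force: 30.1
```

```bash
python3 q.py
```

```text
t 16.13 yaw 131.14 x 0.0877 y -0.0009 axisT 0.909 sd 0.080 Tz 0.331 w 0.0160 [0.99 0.9  1.01 0.94 0.79 0.82]
```

Torque is about 0.9 N m by feel with the eye home. I'll hold briefly, swing back into the play, and look before withdrawing.

servo_tool([
  [0, 0, 0, 0, 1],
  [0, 0, 0, 0, 1],
  [0.005, 0.184, 0, -0.5, 1],
  [0.019, 0.367, 0, -1, 1],
  [0.077, 0.73, 0, -2, 1],
  [0.172, 1.085, 0, -3, 1],
  [0.303, 1.428, 0, -4, 1],
  [0.47, 1.755, 0, -5, 1],
  [0.67, 2.063, 0, -6, 1],
  [0.9, 2.35, 0, -7, 1],
])

```text
time: 17.02
tool_pos: [0.652, -0.1254, 0.0664]
ee_rot: [-3.138, -0.003, 3.025]
wrist_force: [-0.4, -1.2, -2.1]
width: 0.0158
finger_force: 30.0
```

servo_tool([
  [0, 0, 0, 0, 1],
  [0, 0, 0, 0, 1],
  [0, 0, 0, 0, 1],
])

```text
time: 17.27
tool_pos: [0.6526, -0.1251, 0.0668]
ee_rot: [-3.14, -0.001, 3.018]
wrist_force: [0.1, -0.0, -2.3]
width: 0.0159
finger_force: 30.0
```

```bash
python3 q.py;  python3 -c "
from h import *
o,s=snap('wrist','w7.png')
cv2.imwrite('pics/c7.png',cv2.resize(s['image'][40:340,180:380],None,fx=2,fy=2,interpolation=cv2.INTER_CUBIC))"
```

```text
t 17.52 yaw 173.01 x 0.0876 y 0.0007 axisT 0.016 sd 0.052 Tz 0.010 w 0.0156 [ 0.02 -0.08  0.    0.1   0.01  0.04]
```

View pics/c7.png

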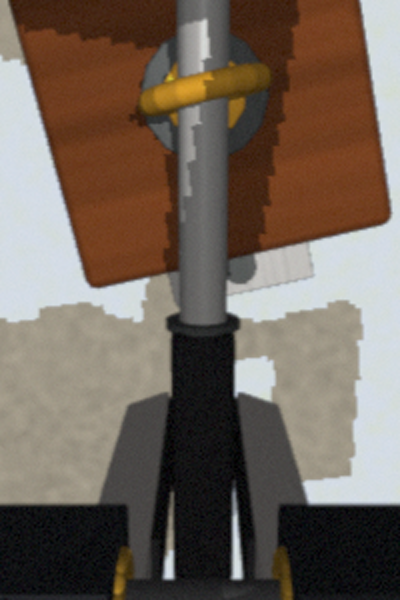

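The shank is free in the loop, with the ring about 10° from square and no torque. I'll draw it straight out, then rise.

servo_tool([
  [-0.4, 0, 0, 0, 1],
  [-0.9, 0, 0, 0, 1],
  [-1.4, 0, 0, 0, 1],
  [-1.9, 0, 0, 0, 1],
  [-2.3, 0, 0, 0, 1],
  [-2.3, 0, 0, 0, 1],
  [-2.3, 0, 0, 0, 1],
  [-2.3, 0, -1.2, 0, 1],
  [-2.3, 0, -2.6, 0, 1],
  [-2.3, 0, -2.6, 0, 1],
])

```text
time: 18.45
tool_pos: [0.7133, -0.1317, 0.1414]
ee_rot: [-3.139, 0.013, 3.021]
wrist_force: [2.2, 0.0, 1.1]
width: 0.0159
finger_force: 30.0
```

```bash
python3 st.py|head -4
```

```text
18.45 [ 0.7133 -0.1317  0.1414] [-3.1395  0.0133  3.0208] 173.07801417139004 -1.7106029456402714
eye in tool: x 0.1481 y 0.0006
F [2.1559 0.0452 1.0717] T [ 0.0649 -0.1818  0.0392] axis torque on tool 0.0855571719387357 29.999587833881378 0.01593274800430408
[[ 0.7127 -0.1316  0.1389  3.0208]
```

servo_tool([
  [1, 1, 0, 1.1, 1],
  [2, 2, 0, 2.2, 1],
  [3, 3, 0, 3.4, 1],
  [4, 4, 0, 4.5, 1],
  [5, 5, 0, 5.7, 1],
  [6, 6, 0, 6.8, 1],
  [7, 7, 0, 8, 1],
  [8, 8, 0, 9.1, 1],
  [8.6, 8.5, 0, 10.2, 1],
  [8.6, 8.5, 0, 11.28, 1],
])

```text
time: 19.43
tool_pos: [0.5179, 0.109, 0.1298]
ee_rot: [-3.136, -0.003, 1.838]
wrist_force: [0.1, -0.3, -1.2]
width: 0.0159
finger_force: 30.0
```

servo_tool([
  [0, 0, 1, 0, 1],
  [0, 0, 2, 0, 1],
  [0, 0, 3, 0, 1],
  [0, 0, 3.8, 0, 1],
  [0, 0, 4, 0, 1],
  [0, 0, 4, 0, 1],
  [0, 0, 4, 0, 1],
  [0, 0, 4, 0, 1],
  [0, 0, 4, 0, 1],
])

```text
time: 20.18
tool_pos: [0.5239, 0.1061, 0.0339]
ee_rot: [3.138, 0.001, 1.84]
wrist_force: [-0.2, -0.4, -1.4]
width: 0.0159
finger_force: 30.0
```

```bash
python3 st.py|tail -6; python3 -c "
from h import *
o,s=snap('wrist','w8.png')
a=cv2.resize(s['image'],None,fx=.7,fy=.7,interpolation=cv2.INTER_AREA)
cv2.imwrite('pics/c8.png',a)"
```

```text
20.1833 [0.5239 0.1061 0.0339] [3.1384 0.0006 1.8396] 105.40225677619131 -0.17506349520610387
eye in tool: x -0.2228 y -0.0173
F [-0.1689 -0.4265 -1.3516] T [-0.0412 -0.106   0.0079] axis torque on tool 0.06300798311126712 29.999537765979767 0.015925375518552436
[[0.5238 0.1061 0.0338 1.8396]
 [0.5236 0.1061 0.0336 1.8396]
 [0.5234 0.1061 0.0334 1.8397]]
```

servo_tool([
  [0, 0, 0.4, 0, 1],
  [0, 0, 0.8, 0, 1],
  [0, 0, 0.95, 0, 1],
  [0, 0, 0.95, 0, 1],
  [0, 0, 0.95, 0, 1],
  [0, 0, 0.95, 0, 1],
  [0, 0, 0.95, 0, 1],
  [0, 0, 0.95, 0, 1],
])

```text
time: 21.05
tool_pos: [0.5226, 0.106, 0.0083]
ee_rot: [-3.142, 0.0, 1.84]
wrist_force: [-0.5, 0.1, -1.2]
width: 0.0154
finger_force: 30.0
```

```bash
python3 st.py|tail -6
```

```text
21.05 [0.5226 0.106  0.0083] [-3.1416  0.0001  1.8397] 105.40727085178817 -0.17510394623763142
eye in tool: x -0.2230 y -0.0161
F [-0.4871  0.1294 -1.1561] T [-0.0462 -0.0588  0.0295] axis torque on tool 0.13064081475039502 29.995983839035034 0.015381871528608673
[[0.5226 0.106  0.0084 1.8397]
 [0.5227 0.106  0.0084 1.8397]
 [0.5226 0.106  0.0085 1.8397]]
```

servo_tool([
  [0, 0, 0.04, 0, 1],
  [0, 0, 0.07, 0, 1],
  [0, 0, 0.07, 0, 1],
  [0, 0, 0.07, 0, 1],
])

```text
time: 21.53
tool_pos: [0.5226, 0.106, 0.0066]
ee_rot: [-3.142, 0.0, 1.84]
wrist_force: [-1.0, -0.4, -1.5]
width: 0.016
finger_force: 30.0
```

```bash
python3 st.py|tail -5
```

```text
eye in tool: x -0.2230 y -0.0161
F [-0.9739 -0.4151 -1.5202] T [-0.0919 -0.135  -0.0056] axis torque on tool 0.22608908306933206 29.995974004268646 0.016033586552251667
[[0.5226 0.106  0.0066 1.8397]
 [0.5225 0.106  0.0066 1.8397]
 [0.5226 0.106  0.0066 1.8397]]
```

servo_tool([
  [0, 0, 0.03, 0, 1],
  [0, 0, 0.03, 0, 1],
  [0, 0, 0.03, 0, 1],
])

```text
time: 21.93
tool_pos: [0.5227, 0.106, 0.0065]
ee_rot: [3.141, 0.0, 1.84]
wrist_force: [-1.3, -0.0, 2.7]
width: 0.0162
finger_force: 30.0
```

servo_tool([
  [0, 0, 0, 0, 0.6],
  [0, 0, 0, 0, 0.6],
  [0, 0, 0, 0, 0.6],
  [0, 0, 0, 0, 0.6],
  [0, 0, 0, 0, 0.6],
  [0, 0, 0, 0, 0.6],
  [0, 0, 0, 0, 0.6],
  [0, 0, -0.5, 0, 0.6],
  [0, 0, -1.5, 0, 0.6],
  [0, 0, -3, 0, 0.6],
])

```text
time: 22.77
tool_pos: [0.5195, 0.1056, 0.0777]
ee_rot: [-3.133, -0.001, 1.84]
wrist_force: [1.1, 0.4, -0.8]
width: 0.0374
finger_force: 0.0
```

servo_tool([
  [0, 0, -1.5, 0, 0.6],
  [0, 0, -3, 0, 0.6],
  [0, 0, -4.5, 0, 0.6],
  [0, 0, -6, 0, 0.6],
  [0, 0, -6, 0, 0.6],
  [0, 0, -6, 0, 0.6],
  [0, 0, -6, 0, 0.6],
  [0, 0, -6, 0, 0.6],
])

```text
time: 23.43
tool_pos: [0.5217, 0.1059, 0.2287]
ee_rot: [-3.138, -0.001, 1.84]
wrist_force: [-0.8, 0.2, 0.5]
width: 0.0375
finger_force: 0.0
```

```bash
python3 -c "
from h import *
o,s=snap('wrist','w9.png');print(o['tool_pos'],o['width'],o['time'])"
```

```text
[0.52168265 0.10588453 0.22867891] 0.037467629217163644 23.4333
```

View pics/w9.png

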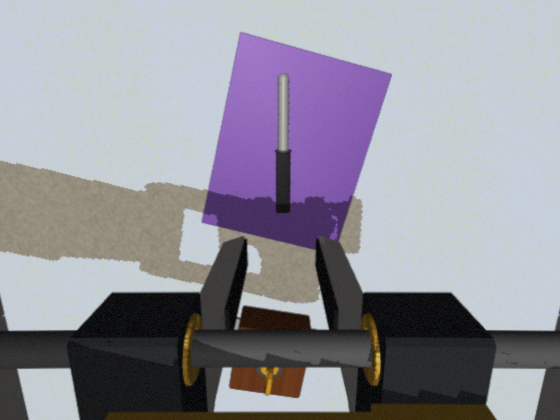

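The bar lies flat, wholly on the mat (butt at (283,212), tip at (283,74)), and the gripper is clear. The eye stands undisturbed at about (268,375).

```bash
python3 -c "
from bench import robot
print(robot.close_job())"
```

```text
the job is handed in; nothing more can be done
None
```

The job is handed in, with no verdict shown: the screw eye is turned home and nipped up to about 0.9 N m by wrist reading (0.8 asked, limit 1.4), and the bar is drawn out, flat on the mat and let go.

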